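Fit the baffle plate in the plaster settling tray

ROBOT

A 6-joint arm with a two-finger parallel gripper is mounted at the origin on the work surface. World frame = base frame: x ahead of the robot, y to its left, z up, the work surface at z = 0. Lengths are in mm, angles in rad, forces in N, time in s.
With the tool pointing down it reaches from about 375 to 900 mm from the base axis. Payload 3.1 kg.
Tool frame: the origin (TCP) lies between the finger pads; the fingertips stand 22 mm ahead of it and the grasp point (between the pads) lies 3 mm ahead of it; z points along the fingers, y is the line along which they close (so a half turn about z gives the same grasp; the last joint's range is limited). The gripper opens to 87 mm and grips with 3 to 60 N. Pads are 19 mm wide; open, the fingers measure 117 mm over their backs; the gripper's body (75 mm by 190 mm) begins 51 mm behind the grasp point.
Start: joints at [-1.464, 0.527, 1.433, -0, 1.181, -0.178], TCP at [175.627, -599.793, 244.548] pointing down, gripper open.
Joint ranges: [-3.08, 3.08], [-0.75, 2.2], [0.22, 2.44], [-1.43, 4.57], [0, 2.65], [-2.85, 2.85]. Speed limits (rad/s): [2.79, 2.79, 3.14, 3.14, 3.14, 3.14].

INTERFACE

Orientations are given as a rotation vector (axis times angle).
In Python, from station import get_obs, vision, job, nets gives the robot as it stands.
- The arm moves only by the tool jog_arm, never from a script. Its argument "rows" is a list of rows, each a list of 3 entries, a list of its own where there are three numbers: the closure in counts, from 0 (fully open) to 255 (shut), then the shift along the tool's x, y, z in mm, then the turn about the tool's z in rad. In form: [[gripper, [x, y, z], yaw], ...]. A call has 1 to 8 rows; each row shifts and turns the commanded pose from where the row before left it, along the tool's axes as they then stand; what a row does not reach is not made up. A row lasts 1/12 s, in which the tool goes at most 41.7 mm and 7.16 degrees, less where a joint would pass 70% of its speed; a pose out of reach is approached as far as the arm can. A call with a gripper value outside its range is refused whole. The fingers move at their own pace and stop on an object; the grip force is fixed at half the most. Time passes only in rows, so rows that do not move let the fingers close. It gives the time, the measured TCP pose, the force and the opening at its end, in the units of the state.
- get_obs(): the state, without advancing time (a new reading comes with each control period).
- vision.camera(name): name is "scene" or "top" or "wrist"; returns a dict with "pixels" (480x640x3 uint8, red, green, blue), "range_z" (480x640 float32, mm along the optical axis (not along the pixel's ray), 0 where there is no reading), "vfov" (degrees; the focal length in pixels is half the picture's height over the tangent of half this angle, whatever the lens; pixels are square), "cx", "cy" (the principal point, pixels), "rvec" (rotation vector, rad) and "tvec" (3), from world to camera coordinates, as OpenCV has them. Camera axes: x right, y down, z forward; pixel columns grow to the right and rows downward; lengths in mm; the calibration is good to about 2 mm. A picture is of the moment at which its call begins.
- job.hand_in(): hands the job in, once; it reports no verdict.
Trained networks look in the newest picture that a camera, given by its name, has taken for a name from the list of things; names that differ only in an ending like _2 or _b are one class to them, and where a whole thing is asked for, a point or a joint stands for the part that bears it (a point fixed in the world has none). Each returns a list of dicts, best first, with "p" (0 to 1); they miss things now and then, are a little off and sometimes report something else, mostly with a low value. They report only what shows in the picture. A call takes as long as a camera call.
- nets.spot_in(camera, thing): "pixel" ([column, row] in pixels, amid what is visible of it).
The state is a dict: "t": time; "q": joint angles; "qvel": joint speeds; "tau": joint torques, N m; "position": TCP position; "tool_rot": TCP orientation; "contact_force": force on the tool from outside, world axes, zero at the start; "wrist_torque": the same for the moment, N m; "opening": opening from 0.0 (shut) to 1.0 (fully open).
Only numpy, scipy, OpenCV 4.12 (cv2) and the standard library are available. Lean on these libraries where they do the work, as an engineer would, in place of code of your own. Each camera call takes 0.05 s, during which the arm holds its last target. There are 200 camera calls.

TASK

Take the large baffle plate, the one that is both wide and tall, out of the drying rack and slide it upright down between the vertical guides across the middle of the white settling tray until it rests on the tray's floor. Keep hold of it until it is down rather than dropping it in, then let go, and leave the narrow plate and the low plate standing in the rack.

Things in the scene. Friction and masses are not known exactly. Their poses are not given: they have to be found in the camera images.
- baffle_center (a point): Centre of the plate to fit: loose grey plastic panel 110 mm wide (y), 8 thick (x), 105 tall, 170 g, with a grip block 44 wide (y), 14 thick (x), 30 tall on its top edge. This point is 67.5 mm above the lower edge; the grip runs from 37.5 to 67.5 above it; z up. It stands in a fixed white rack in one of 3 slots, 80 mm apart along x, 34 deep, 12 wide, floor 8 mm above the table; lifts straight out.
- tray_seat (a point): Tray floor, mid-guides, 6 mm above table. Fixed white tray 240 (x) by 140 (y), 70 mm high. Each long wall has a grey guide: 2 ribs 16 mm apart in x, reaching 24 mm in; slot bottoms 130 mm apart in y. The ribs flare to a 45 mm mouth, top 90 mm above the table. z up. Fitted, the plate has its width along this y, thickness along x, lower edge on this floor, so its centre is 67.5 mm above this point.
- narrow_center (a point): Centre, half-way up, of the narrow plate, to be left in the rack: the same height and grip (135 mm overall), but only 64 mm wide, too narrow for the guides. Axes as for the baffle plate.
- low_center (a point): Centre, half-way up, of the low plate, to be left in the rack: 110 mm wide like the baffle plate, with the same grip, but the panel only 50 mm tall, 80 mm overall. Axes as for the baffle plate.

How it is judged (in metres and radians):
On the way:
1. the baffle plate, still held, is lowered in the guides to within 20 mm of the tray's floor (z of baffle_center in the frame of tray_seat below 0.0875 m and horizontal distance between baffle_center and tray_seat below 0.02 m and contact force between the fingers and baffle above 0.5 N).
At the end, for the whole second after the job is handed in: The baffle plate stands in both guides of the tray, its lower edge on the tray's floor (within 6 mm), within 15 mm of the middle of the guides, upright and in line with them within 10 degrees, and at rest (horizontal distance between baffle_center and tray_seat below 0.015 m and z of baffle_center in the frame of tray_seat between 0.0615 and 0.0735 m and angle between baffle_center's own z axis and vertical below 0.175 rad and angle between the x axis of baffle_center and the x axis of tray_seat, either way round below 0.175 rad and linear speed of baffle below 0.02 m/s); the robot touches nothing.
It fails at once if the narrow plate is moved more than 30 mm (distance of narrow_center from where it was at the start of the episode above 0.03 m).
It fails at once if the low plate is moved more than 30 mm (distance of low_center from where it was at the start of the episode above 0.03 m).
It also fails if it takes over 38 s, if anything falls off the work surface, if the arm or the gripper's body presses on something with over 40 N, if the wrist force passes 120 N, or if a joint passes its speed limit or range.

## Working session

There is one attempt and no reset: what is moved stays moved. The work goes in short steps, Python scripts to look and compute and a tool call to move; the robot and the scene stay as the last step left them, time stands still between calls to the robot, and variables do not carry over. Pictures are saved under pics/ and viewed, on a budget of 10 in all, crops included, one or two more only if the job needs it, and the job is handed in when it is done.

Besides the shell and the picture viewer there is one more tool, called after "Request:" as name([rows], argument=value, ...), one row to a line, values as JSON. jog_arm: Moves the arm, as the interface text tells. Its arguments: {"type":"object","properties":{"rows":{"type":"array"}},"required":["rows"]}

```bash
ls; mkdir -p pics
cat > h.py <<'E'
import numpy as np,cv2
from station import get_obs,vision,job,nets
def cam(n):
    c=vision.camera(n); c['f']=240/np.tan(np.radians(c['vfov'])/2)
    c['R']=cv2.Rodrigues(np.array(c['rvec'],float))[0]; c['t']=np.array(c['tvec'],float).ravel(); return c
def cloud(c):
    z=c['range_z'].astype(float); v,u=np.mgrid[0:480,0:640]
    P=np.stack([(u-c['cx'])/c['f']*z,(v-c['cy'])/c['f']*z,z],-1)
    W=(P-c['t'])@c['R']; W[z==0]=np.nan; return W
def save(c,n): cv2.imwrite('pics/'+n,c['pixels'][...,::-1])
E
python3 - <<'E'
from h import *
np.set_printoptions(precision=1,suppress=True)
o=get_obs(); print({k:o[k] for k in('t','position','tool_rot','contact_force','opening')})
ims=[]
for n in('top','scene'):
    c=cam(n); save(c,n+'.png'); W=cloud(c); np.save(n+'.npy',W); np.save(n+'_rgb.npy',c['pixels'])
    print(n,c['vfov'],-c['R'].T@c['t'])
    for th in('baffle_center','narrow_center','low_center','tray_seat'):
        for r in nets.spot_in(n,th)[:4]:
            u,v=map(int,np.round(r['pixel'])); print(th,round(r['p'],2),u,v,W[min(v,479),min(u,639)])
E
```

```text
pics
{'t': 0.0, 'position': array([ 175.6, -599.1,  243.6]), 'tool_rot': array([-3.1, -0.4, -0. ]), 'contact_force': array([ 0.3, -0.3, -0.1]), 'opening': 0.996656967017472}
top 46.62164300215566 [ 397.     6.  1026.8]
baffle_center 0.65 476 239 [ 518.8 -213.9  135. ]
narrow_center 0.8 480 284 [ 446.6 -217.5  141.1]
low_center 0.66 465 198 [ 598.5 -211.1   74. ]
tray_seat 0.64 237 220 [562.  196.8   6. ]
scene 46.839753787449574 [1261.9   22.1  633.2]
baffle_center 0.65 189 229 [ 529.2 -238.3   83.2]
narrow_center 0.64 206 188 [ 445.5 -224.8  111.7]
narrow_center 0.23 191 226 [ 529.  -234.    89.4]
low_center 0.97 188 273 [ 609.7 -223.6   56.7]
tray_seat 0.84 448 279 [542.8 200.2   6.4]
```

```bash
python3 -c "
import cv2,numpy as np
cv2.imwrite('pics/both.png',cv2.resize(np.vstack([cv2.imread('pics/top.png'),cv2.imread('pics/scene.png')]),(400,600)))"
```

```text
(no output)
```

View pics/top.png

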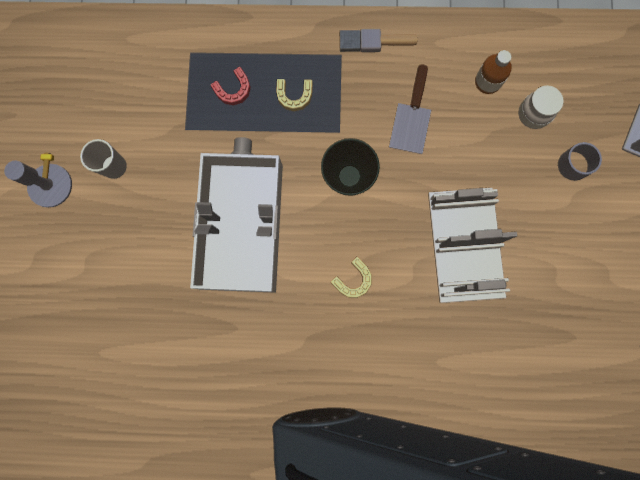

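View pics/scene.png

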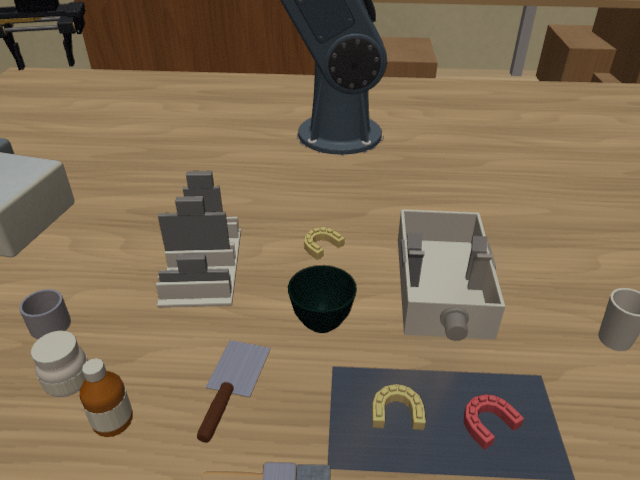

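The top view shows the rack at about (468,245). Narrow plate is at (485,287), low plate at (465,197), and the tall wide baffle in the middle at (477,239). The tray is at (237,222), with ribs at (206,218) and (265,218). The scene view agrees, so I'll measure the baffle and tray.

Run:
```python
from h import *
np.set_printoptions(precision=2,suppress=True)
def rect(P,l):
    (c,s,a)=cv2.minAreaRect(P[:,:2].astype(np.float32)); d=P[:,:2]-P[:,:2].mean(0)
    w,v=np.linalg.eigh(d.T@d); m=v[:,1]*np.sign(v[1,1])
    print(l,len(P),'c',np.array(c),'size',np.array(s),a,'long-axis deg from y',np.degrees(np.arctan2(-m[0],m[1])),'z',np.percentile(P[:,2],[2,50,98]))
for n in('top','scene'):
    W=np.load(n+'.npy').reshape(-1,3); W=W[~np.isnan(W[:,0])]
    x,y,z=W.T
    B=(x>485)&(x<560)&(y>-300)&(y<-130)
    rect(W[B&(z>118)],n+' grip'); rect(W[B&(z>135)],n+' griptop'); 
    rect(W[B&(z>60)&(z<112)],n+' panel'); rect(W[B&(z>104)&(z<117)],n+' paneltop')
    rect(W[(x>420)&(x<475)&(y>-300)&(y<-130)&(z>118)],n+' narrowgrip')
    rect(W[(x>570)&(x<640)&(y>-300)&(y<-130)&(z>65)],n+' lowgrip')
    rect(W[(x>420)&(x<640)&(y>-300)&(y<-130)&(z>5)&(z<12)],n+' rackbase')
    T=(x>380)&(x<720)&(y>90)&(y<300)
    rect(W[T&(z>62)&(z<75)],n+' traywalls')
    rect(W[T&(z>84)&(z<96)],n+' ribtops')
    R=W[T&(z>84)&(z<96)]; m=R[:,1].mean()
    for s in(R[:,1]<m,R[:,1]>=m):
        Q=R[s]; k=Q[:,0].mean()
        for q in(Q[Q[:,0]<k],Q[Q[:,0]>=k]): print('  rib',len(q),q.min(0),q.max(0),q.mean(0))
```

```text
top grip 310 c [ 527.12 -233.76] size [14.51 54.14] 4.473883152008057 long-axis deg from y 5.626540254610012 z [119.33 142.96 146.98]
top griptop 256 c [ 527.14 -230.4 ] size [14.31 43.65] 5.118903160095215 long-axis deg from y 5.8600281576716275 z [138.3  143.41 147.16]
top panel 217 c [ 526.77 -230.4 ] size [  8.23 108.76] 5.993734836578369 long-axis deg from y 4.957883666472912 z [ 62.02  85.04 111.82]
top paneltop 198 c [ 525.71 -231.06] size [ 10.77 109.81] 5.772324562072754 long-axis deg from y 5.481967934804173 z [105.05 113.42 116.25]
top narrowgrip 283 c [ 446.26 -234.09] size [13.93 44.57] 5.74872350692749 long-axis deg from y 5.454236412408351 z [122.64 142.93 146.26]
top lowgrip 284 c [ 606.03 -216.25] size [14.18 44.58] 5.304153919219971 long-axis deg from y 4.762358137246195 z [66.21 87.96 91.74]
top rackbase 4173 c [ 529.91 -215.4 ] size [219.35 167.49] 0.34261804819107056 long-axis deg from y -84.04546853728846 z [ 5.36  8.63 11.65]
top traywalls 1843 c [567.11 188.33] size [146.52 271.77] 89.36344909667969 long-axis deg from y 89.12246346195184 z [62.65 69.71 74.18]

[... 1315 characters left out ...]
1  -226.25] size [204.09 119.59] 5.582356929779053 long-axis deg from y 70.73742881534075 z [ 5.33  8.18 11.61]
scene traywalls 2207 c [565.35 189.24] size [147.59 277.53] 89.88745880126953 long-axis deg from y -89.9604956401746 z [62.24 68.83 73.3 ]
scene ribtops 250 c [551.34 189.12] size [130.48  56.28] 89.20555114746094 long-axis deg from y -0.5833726476896895 z [84.25 86.81 90.23]
  rib 59 [522.3  124.25  84.02] [531.3  147.83  91.5 ] [527.06 136.6   86.68]
  rib 63 [569.92 123.55  84.05] [578.77 147.75  90.55] [573.84 135.04  87.43]
  rib 62 [524.84 230.09  84.25] [533.3  253.99  90.65] [528.79 242.1   86.5 ]
  rib 66 [569.78 229.25  84.36] [579.85 254.07  89.77] [574.9  241.36  87.06]
```

```bash
cat >> h.py <<'E'
def togo(x,y,z,yaw):  # yaw deg of tool y axis in world; shifts in final tool axes
    o=get_obs(); R=cv2.Rodrigues(np.array(o['tool_rot'],float))[0]; p=np.array(o['position'])
    cur=np.degrees(np.arctan2(R[1,1],R[0,1])); d=(yaw-cur+180)%360-180
    a=np.radians(yaw); X=np.array([-np.sin(a),np.cos(a),0]); Y=np.array([np.cos(a),np.sin(a),0])
    e=np.array([x,y,z])-p
    print('t',o['t'],'pos',p.round(1),'tilt',R[:,2].round(3),'yaw',cur.round(2),'turn rad',-np.radians(d).round(4),'shift after turn',(e@X).round(1),(e@Y).round(1),-e[2].round(1),'cur-axes',(R.T@e).round(1),'F',np.round(o['contact_force'],1),'open',round(o['opening'],3),'q6',o['q'][5])
E
python3 -c "
from h import *
togo(527,-230.5,135,5.6)"
```

```text
t 0.5 pos [ 175.6 -599.8  244.5] tilt [-0.  0. -1.] yaw -73.68 turn rad -1.3837 shift after turn 333.2 385.7 109.5 cur-axes [ 441.  -255.7  109.5] F [-0.6 -0.3 -0. ] open 1.001 q6 -0.1785193548729363
```

Request:
jog_arm([
  [90, [0, 0, -5], -0.115],
  [90, [0, 0, -5], -0.115],
  [90, [0, 0, -5], -0.115],
  [90, [0, 0, -5], -0.115],
  [90, [0, 0, -5], -0.115],
  [90, [0, 0, -5], -0.115],
  [90, [0, 0, -5], -0.115],
  [90, [0, 0, -5], -0.115],
])

```text
t: 1.17
position: [175.6, -599.7, 284.8]
tool_rot: [-2.584, -1.787, -0.0]
contact_force: [0.9, 0.4, -0.4]
opening: 0.655
```

Request:
jog_arm([
  [90, [0, 0, 0], -0.115],
  [90, [0, 0, 0], -0.115],
  [90, [0, 0, 0], -0.115],
  [90, [0, 0, 0], -0.115],
  [90, [0, 0, 0], 0],
  [90, [0, 0, 0], 0],
])

```text
t: 1.67
position: [175.6, -599.7, 284.6]
tool_rot: [2.118, 2.32, 0.0]
contact_force: [0.2, -0.1, -0.1]
opening: 0.647
```

```bash
python3 -c "
from h import *
togo(527,-230.5,135,5.6)"
```

```text
t 1.6667 pos [ 175.6 -599.7  284.6] tilt [ 0.  0. -1.] yaw 5.21 turn rad -0.0067 shift after turn 333.2 385.7 149.6 cur-axes [335.8 383.5 149.6] F [ 0.2 -0.1 -0.1] open 0.647 q6 -1.555517644036461
```

Request:
jog_arm([
  [90, [21, 24, 0], 0],
  [90, [21, 24, 0], 0],
  [90, [21, 24, 0], 0],
  [90, [21, 24, 0], 0],
  [90, [21, 24, 0], 0],
  [90, [21, 24, 0], 0],
  [90, [21, 24, 0], 0],
  [90, [21, 24, 0], 0],
])

```text
t: 2.33
position: [351.9, -413.3, 284.7]
tool_rot: [2.118, 2.32, -0.0]
contact_force: [-0.2, -1.1, 0.5]
opening: 0.643
```

Request:
jog_arm([
  [90, [21, 24, 0], -0.007],
  [90, [21, 24, 0], 0],
  [90, [21, 24, 0], 0],
  [90, [21, 24, 0], 0],
  [90, [21, 24, 0], 0],
  [90, [21, 24, 0], 0],
  [90, [21, 24, 0], 0],
  [90, [21, 24, 0], 0],
])

```text
t: 3.0
position: [526.2, -226.8, 284.7]
tool_rot: [2.11, 2.327, 0.0]
contact_force: [-0.2, -0.6, 0.4]
opening: 0.646
```

Request:
jog_arm([
  [90, [0, 0, 0], 0],
  [90, [0, 0, 0], 0],
  [90, [0, 0, 0], 0],
])

```text
t: 3.25
position: [525.0, -228.3, 284.5]
tool_rot: [-2.107, -2.33, 0.001]
contact_force: [0.9, 0.6, -1.1]
opening: 0.651
```

Run:
```python
from h import *
togo(527,-230.5,135,5.6)
c=cam('wrist'); save(c,'w1.png'); W=cloud(c).reshape(-1,3); W=W[~np.isnan(W[:,0])]
P=W[(abs(W[:,0]-527)<30)&(abs(W[:,1]+230)<70)&(W[:,2]>135)&(W[:,2]<155)]
print(len(P), cv2.minAreaRect(P[:,:2].astype(np.float32)) if len(P)>5 else 0, P.mean(0) if len(P) else 0)
P=W[(abs(W[:,0]-527)<30)&(abs(W[:,1]+230)<70)&(W[:,2]>106)&(W[:,2]<118)]
print(len(P), cv2.minAreaRect(P[:,:2].astype(np.float32)) if len(P)>5 else 0)
```

```text
t 3.25 pos [ 525.  -228.3  284.5] tilt [-0.001 -0.    -1.   ] yaw 5.75 turn rad 0.0026 shift after turn -2.4 1.8 149.5 cur-axes [ -2.4   1.9 149.5] F [ 0.9  0.6 -1.1] open 0.651 q6 -0.7049869362299912
1228 ((526.11474609375, -229.8448486328125), (14.010329246520996, 43.72329330444336), 5.713733196258545) [ 525.95159893 -228.40022469  143.27178241]
784 ((526.4977416992188, -229.8470916748047), (10.406570434570312, 109.35643768310547), 6.778017520904541)
```

View pics/w1.png

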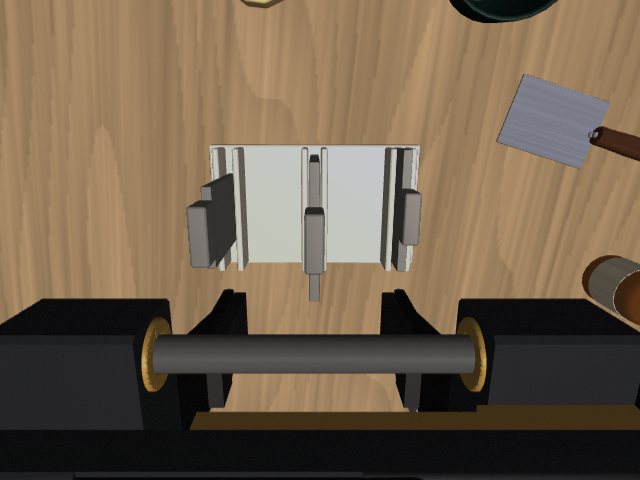

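The wrist view has the baffle grip at (315,235), midway between the fingers. The narrow plate is to its left at (210,235) and the low plate to its right at (408,215). The measured pose agrees within 1–2 mm, so I'll descend.

Request:
jog_arm([
  [90, [-2, 1.5, 20], 0],
  [90, [0, 0, 22], 0],
  [90, [0, 0, 22], 0],
  [90, [0, 0, 22], 0],
  [90, [0, 0, 22], 0],
  [90, [0, 0, 20], 0],
  [90, [0, 0, 14], 0],
  [90, [0, 0, 7.5], 0],
])

```text
t: 3.97
position: [525.1, -230.8, 133.1]
tool_rot: [-2.108, -2.325, 0.001]
contact_force: [-0.1, -0.0, 1.0]
opening: 0.648
```

Request:
jog_arm([
  [90, [0, 0, 0], 0],
  [90, [0, 0, 0], 0],
  [255, [0, 0, 0], 0],
  [255, [0, 0, 0], 0],
  [255, [0, 0, 0], 0],
  [255, [0, 0, 0], 0],
  [255, [0, 0, 0], 0],
  [255, [0, 0, 0], 0],
])

```text
t: 4.63
position: [527.1, -229.9, 135.4]
tool_rot: [2.106, 2.331, 0.0]
contact_force: [0.2, 1.1, 0.1]
opening: 0.276
```

Request:
jog_arm([
  [255, [0, 0, 0], 0],
  [255, [0, 0, 0], 0],
  [255, [0, 0, 0], 0],
  [255, [0, 0, 0], 0],
])

```text
t: 4.97
position: [527.0, -229.9, 135.1]
tool_rot: [-2.106, -2.331, -0.0]
contact_force: [0.3, -0.4, 0.4]
opening: 0.158
```

```bash
python3 -c "
from h import *
togo(526.4,-230,135,5.6)"
```

```text
t 4.9667 pos [ 527.  -229.9  135.1] tilt [ 0.  0. -1.] yaw 5.79 turn rad 0.0033 shift after turn -0.0 -0.6 0.1 cur-axes [-0.  -0.6  0.1] F [ 0.3 -0.4  0.4] open 0.158 q6 -0.7068470653436425
```

Opening 0.158 is about 14 mm, which matches the grip block. Lifting.

Request:
jog_arm([
  [255, [0, 0, 0], 0],
  [255, [0, 0, 0], 0],
  [255, [0, 0, -5], 0],
  [255, [0, 0, -10], 0],
  [255, [0, 0, -15], 0],
  [255, [0, 0, -15], 0],
  [255, [0, 0, -15], 0],
  [255, [0, 0, -15], 0],
])

```text
t: 5.63
position: [526.8, -230.0, 211.3]
tool_rot: [2.106, 2.331, -0.0]
contact_force: [0.3, 0.3, -1.4]
opening: 0.158
```

Request:
jog_arm([
  [255, [0, 0, -15], 0],
  [255, [0, 0, -15], 0],
  [255, [0, 0, -15], 0],
  [255, [0, 0, -15], 0],
  [255, [0, 0, -10], 0],
  [255, [0, 0, -5], 0],
  [255, [0, 0, 0], 0],
  [255, [0, 0, 0], 0],
])

```text
t: 6.3
position: [526.7, -229.8, 284.8]
tool_rot: [-2.106, -2.33, 0.0]
contact_force: [-0.6, 0.2, -1.8]
opening: 0.16
```

Run:
```python
from h import *
togo(551.4,188.7,285,-0.7)
c=cam('scene'); save(c,'s2.png'); W=cloud(c).reshape(-1,3); W=W[~np.isnan(W[:,0])]
P=W[(abs(W[:,0]-527)<30)&(abs(W[:,1]+230)<75)&(W[:,2]>120)&(W[:,2]<255)]
Q=P[P[:,2]<250]; print(len(Q), cv2.minAreaRect(Q[:,:2].astype(np.float32)), np.percentile(Q[:,2],[0,1,99]))
print('tilt dx/dz', np.polyfit(Q[:,2],Q[:,0],1)[0])
```

```text
t 6.3 pos [ 526.7 -229.8  284.8] tilt [-0.  0. -1.] yaw 5.79 turn rad 0.1132 shift after turn 418.8 19.6 -0.2 cur-axes [413.9  66.8  -0. ] F [-0.6  0.2 -1.8] open 0.16 q6 -0.7068301790122076
3803 ((529.7806396484375, -230.1975860595703), (11.30128002166748, 110.84258270263672), 8.141621589660645) [157.60511208 159.46076258 249.19335218]
tilt dx/dz 0.006964939556468966
```

View pics/s2.png

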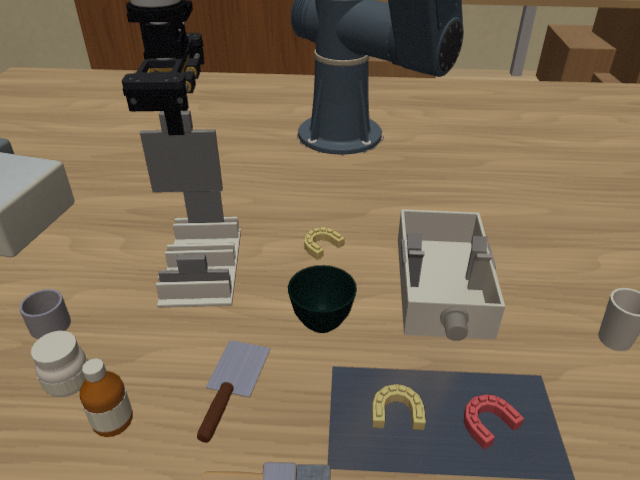

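The plate hangs upright at (183,160) with its lower edge at z≈158. The narrow and low plates are still in the rack. Moving to the tray, whose ribs show at (415,250) and (480,250).

Request:
jog_arm([
  [255, [0, 0, 0], 0.057],
  [255, [0, 0, 0], 0.056],
  [255, [12, 1, 0], 0],
  [255, [22, 1, 0], 0],
  [255, [30, 1.5, 0], 0],
  [255, [30, 1.5, 0], 0],
  [255, [30, 1.5, 0], 0],
  [255, [30, 1.5, 0], 0],
])

```text
t: 7.02
position: [536.0, -73.8, 284.2]
tool_rot: [-2.232, -2.208, 0.001]
contact_force: [0.2, -0.8, -1.5]
opening: 0.153
```

Request:
jog_arm([
  [255, [30, 1.5, 0], 0],
  [255, [30, 1.5, 0], 0],
  [255, [30, 1.5, 0], 0],
  [255, [30, 1.5, 0], 0],
  [255, [30, 1.5, 0], 0],
  [255, [30, 1.5, 0], 0],
  [255, [30, 1.5, 0], 0],
  [255, [24, 1, 0], 0],
])

```text
t: 7.68
position: [549.9, 160.7, 284.2]
tool_rot: [-2.23, -2.21, 0.001]
contact_force: [0.1, 0.2, -1.4]
opening: 0.156
```

Request:
jog_arm([
  [255, [18, 0.5, 0], 0],
  [255, [9, 0, 0], 0],
  [255, [3, 0, 0], 0],
  [255, [0, 0, 0], 0],
  [255, [0, 0, 0], 0],
  [255, [0, 0, 0], 0],
])

```text
t: 8.18
position: [551.9, 186.6, 284.9]
tool_rot: [2.236, 2.207, -0.001]
contact_force: [1.2, -0.1, -1.9]
opening: 0.154
```

Run:
```python
from h import *
np.set_printoptions(precision=1,suppress=True)
togo(551.4,188.7,285,-0.7)
for n in('scene','wrist'):
    c=cam(n); save(c,n[0]+'3.png'); W=cloud(c).reshape(-1,3); W=W[~np.isnan(W[:,0])]
    P=W[(abs(W[:,0]-551)<30)&(abs(W[:,1]-189)<75)&(W[:,2]>120)&(W[:,2]<258)]
    print(n,len(P), cv2.minAreaRect(P[:,:2].astype(np.float32)) if len(P)>5 else 0, np.percentile(P[:,2],[1,99]) if len(P) else 0)
    R=W[(abs(W[:,0]-551)<35)&(abs(W[:,1]-189)<75)&(W[:,2]>80)&(W[:,2]<96)]
    for s in(R[:,1]<189,R[:,1]>189):
        for k in(R[:,0]<551,R[:,0]>=551):
            q=R[s&k]; print('  rib',len(q),q.min(0) if len(q) else 0,q.max(0) if len(q) else 0)
```

```text
t 8.1833 pos [551.9 186.6 284.9] tilt [-0. -0. -1.] yaw -0.75 turn rad -0.0009 shift after turn 2.1 -0.5 -0.1 cur-axes [ 2.1 -0.5 -0.1] F [ 1.2 -0.1 -1.9] open 0.154 q6 0.14785663392299744
scene 4423 ((555.1250610351562, 185.4512939453125), (110.51232147216797, 11.743309020996094), 87.25546264648438) [159.1 256.8]
  rib 105 [521.7 124.2  80.4] [534.2 148.6  90.6]
  rib 74 [569.  123.7  80.4] [578.2 147.5  90.2]
  rib 105 [524.8 229.4  80.2] [536.7 254.8  90. ]
  rib 79 [570.1 228.9  80.2] [579.3 253.8  90. ]
wrist 282 ((552.9508056640625, 240.9644012451172), (1.1100852489471436, 8.380757331848145), 88.08946990966797) [163.2 256.5]
  rib 339 [521.8 125.3  80.1] [534.1 149.7  90.8]
  rib 285 [565.6 127.   80.2] [577.4 149.1  91.2]
  rib 480 [523.  231.2  80. ] [535.2 255.2  91.3]
  rib 482 [565.8 230.6  80. ] [578.4 254.6  92.2]
```

View pics/w3.png

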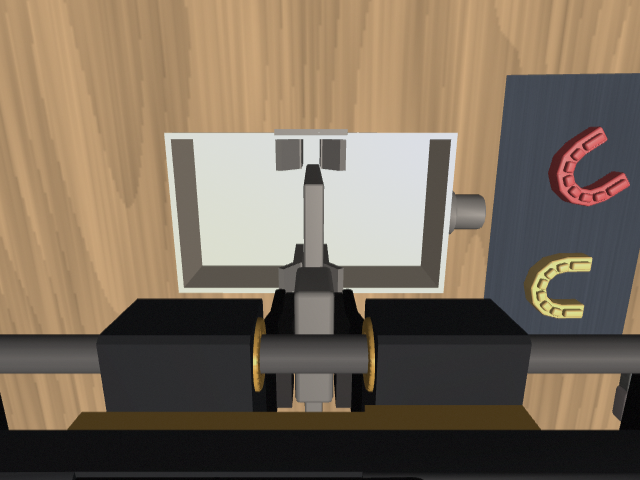

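The wrist view has the plate edge (313,180) pointing into the slot between the far ribs (288,155) and (333,155). The plate sits about 1.5–2 mm too far in +x, so I'll correct that and lower it.

Request:
jog_arm([
  [255, [3, -1.5, 5], 0],
  [255, [0, 0, 12], 0],
  [255, [0, 0, 15], 0],
  [255, [0, 0, 15], 0],
  [255, [0, 0, 12], 0],
  [255, [0, 0, 8], 0],
  [255, [0, 0, 8], 0],
  [255, [0, 0, 5], 0],
])

```text
t: 8.95
position: [550.3, 190.5, 204.1]
tool_rot: [-2.235, -2.207, 0.001]
contact_force: [-0.2, -0.3, -1.0]
opening: 0.159
```

Request:
jog_arm([
  [255, [0, 0, 5], 0],
  [255, [0, 0, 5], 0],
  [255, [0, 0, 5], 0],
  [255, [0, 0, 5], 0],
])

```text
t: 9.28
position: [550.8, 190.8, 184.9]
tool_rot: [2.234, 2.208, 0.001]
contact_force: [-0.7, -1.1, -1.2]
opening: 0.157
```

Run:
```python
from h import *
togo(551.4,188.7,133,-0.7)
c=cam('top'); save(c,'t4.png'); c2=cam('wrist'); save(c2,'w4.png')
a=cv2.resize(cv2.imread('pics/t4.png')[140:300,180:300],(480,600)); b=cv2.imread('pics/w4.png')[100:420,240:400]
cv2.imwrite('pics/c4.png',np.hstack([a,cv2.resize(b,(300,600))]))
```

```text
t 9.2833 pos [550.8 190.8 184.9] tilt [ 0.001  0.    -1.   ] yaw -0.68 turn rad 0.0003 shift after turn -2.1 0.6 51.9 cur-axes [-2.1  0.6 51.9] F [-0.7 -1.1 -1.2] open 0.157 q6 0.1538222493795728
```

View pics/c4.png

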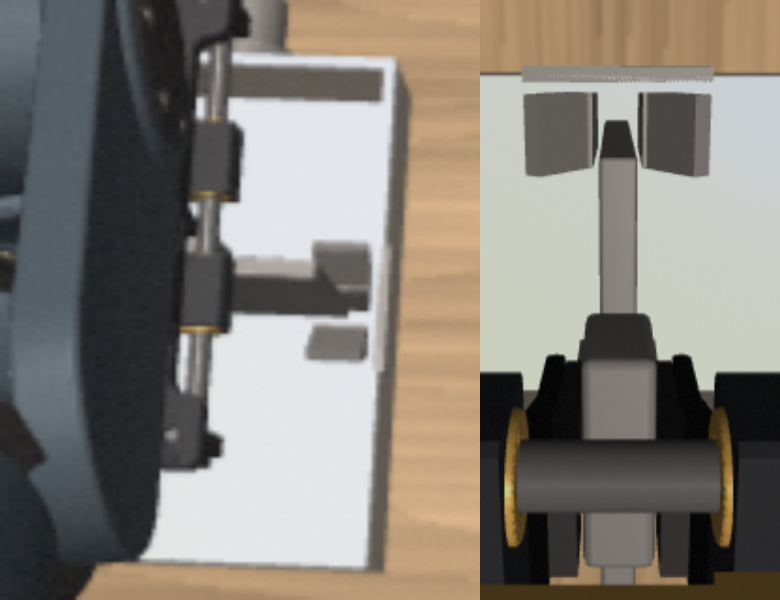

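In both views the plate's edge is centred between the ribs (right panel, plate 617 against slot 617), and there is no side load. I'll keep lowering.

Request:
jog_arm([
  [255, [0, 0, 5], 0],
  [255, [0, 0, 5], 0],
  [255, [0, 0, 5], 0],
  [255, [0, 0, 5], 0],
  [255, [0, 0, 5], 0],
  [255, [0, 0, 5], 0],
  [255, [0, 0, 5], 0],
  [255, [0, 0, 5], 0],
])

```text
t: 10.05
position: [550.5, 190.8, 144.5]
tool_rot: [-2.235, -2.208, 0.0]
contact_force: [-0.7, -0.7, -1.0]
opening: 0.158
```

Request:
jog_arm([
  [255, [0, 0, 2], 0],
  [255, [0, 0, 2], 0],
  [255, [0, 0, 2], 0],
  [255, [0, 0, 2], 0],
  [255, [0, 0, 1], 0],
  [255, [0, 0, 1], 0],
  [255, [0, 0, 1], 0],
  [255, [0, 0, 0], 0],
])

```text
t: 10.72
position: [550.5, 190.8, 134.0]
tool_rot: [-2.235, -2.208, 0.0]
contact_force: [0.2, -0.8, -2.0]
opening: 0.158
```

Still hanging free, so I'll feel for the floor in small steps.

Request:
jog_arm([
  [255, [0, 0, 0.5], 0],
  [255, [0, 0, 0.5], 0],
  [255, [0, 0, 0.5], 0],
  [255, [0, 0, 0], 0],
  [255, [0, 0, 0], 0],
])

```text
t: 11.13
position: [550.7, 190.8, 133.1]
tool_rot: [2.234, 2.208, 0.001]
contact_force: [-0.4, 0.4, 3.2]
opening: 0.162
```

The vertical force went from −2 to +3 N at TCP z 133.1, which is the expected seat height. Releasing.

Request:
jog_arm([
  [90, [0, 0, 0], 0],
  [90, [0, 0, 0], 0],
  [90, [0, 0, 0], 0],
  [90, [0, 0, 0], 0],
  [90, [0, 0, 0], 0],
  [90, [0, 0, 0], 0],
])

```text
t: 11.63
position: [550.5, 190.7, 132.4]
tool_rot: [-2.235, -2.208, 0.0]
contact_force: [0.1, -0.0, -0.2]
opening: 0.528
```

Request:
jog_arm([
  [90, [0, 0, -4], 0],
  [90, [0, 0, -8], 0],
  [90, [0, 0, -15], 0],
  [90, [0, 0, -20], 0],
  [90, [0, 0, -20], 0],
  [90, [0, 0, -20], 0],
  [90, [0, 0, -20], 0],
  [90, [0, 0, -20], 0],
])

```text
t: 12.3
position: [550.4, 190.7, 261.4]
tool_rot: [2.234, 2.208, 0.001]
contact_force: [0.1, 0.4, 0.1]
opening: 0.645
```

Request:
jog_arm([
  [90, [-30, 0, 0], 0],
  [90, [-30, 0, 0], 0],
  [90, [-30, 0, 0], 0],
  [90, [-30, 0, 0], 0],
  [90, [-30, 0, 0], 0],
  [90, [-30, 0, 0], 0],
  [90, [0, 0, 0], 0],
  [90, [0, 0, 0], 0],
])

```text
t: 12.97
position: [548.5, 9.3, 260.3]
tool_rot: [2.238, 2.204, 0.001]
contact_force: [0.3, -0.8, -0.6]
opening: 0.649
```

Run:
```python
from h import *
np.set_printoptions(precision=1,suppress=True)
togo(551.4,188.7,133,-0.7)
for n in('top','scene'):
    c=cam(n); save(c,n[0]+'5.png'); W=cloud(c).reshape(-1,3); W=W[~np.isnan(W[:,0])]; x,y,z=W.T
    for l,m in(('baffle grip',(abs(x-551)<30)&(abs(y-189)<60)&(z>118)&(z<160)),('baffle paneltop',(abs(x-551)<15)&(abs(y-189)<70)&(z>100)&(z<117)),('narrow',(abs(x-446)<30)&(abs(y+232)<60)&(z>118)&(z<160)),('low',(abs(x-605)<30)&(abs(y+216)<60)&(z>65)&(z<100))):
        P=W[m]; print(n,l,len(P),cv2.minAreaRect(P[:,:2].astype(np.float32)) if len(P)>3 else 0,np.percentile(P[:,2],[50,98]) if len(P) else 0)
```

```text
t 12.9667 pos [548.5   9.3 260.3] tilt [ 0.  0. -1.] yaw -0.88 turn rad -0.0032 shift after turn 179.4 0.7 127.3 cur-axes [179.4  -0.  127.3] F [ 0.3 -0.8 -0.6] open 0.649 q6 -0.17169322410068005
top baffle grip 232 ((551.2941284179688, 192.01939392089844), (39.34019088745117, 14.671798706054688), 89.01681518554688) [140.6 144.2]
top baffle paneltop 93 ((550.2516479492188, 212.98916625976562), (60.43462371826172, 8.389228820800781), 86.0111312866211) [110.8 114.7]
top narrow 288 ((446.246337890625, -234.04505920410156), (13.971822738647461, 44.487422943115234), 5.724308490753174) [142.9 146.5]
top low 286 ((605.8836669921875, -216.61949157714844), (14.649653434753418, 44.964717864990234), 3.7910218238830566) [88.  91.8]
scene baffle grip 487 ((552.4719848632812, 189.74020385742188), (18.5294132232666, 44.30213165283203), 2.1995344161987305) [133.3 142. ]
scene baffle paneltop 553 ((551.626220703125, 189.54351806640625), (109.61267852783203, 15.59097957611084), 88.92227935791016) [107.9 116.5]
scene narrow 423 ((446.82940673828125, -233.7753448486328), (18.540822982788086, 44.47659683227539), 4.7721734046936035) [134.2 144. ]
scene low 480 ((604.1334228515625, -216.48562622070312), (19.676916122436523, 44.89528274536133), 6.515744209289551) [81.4 89.2]
```

View pics/s5.png

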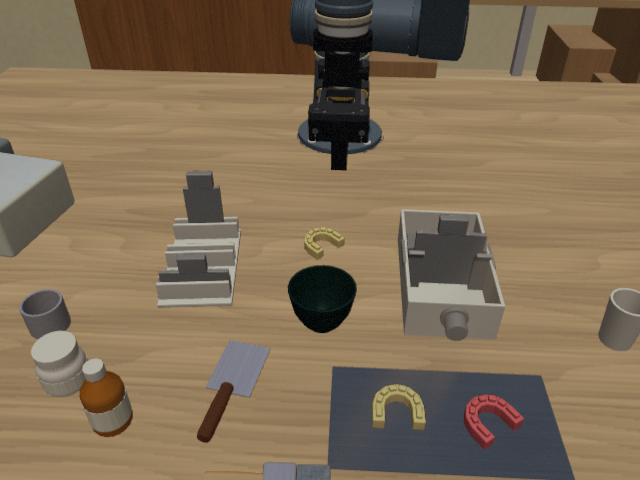

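The baffle stands upright in both guides at (450,255). The narrow and low plates are unmoved, and the gripper is clear at (340,130). Handing in.

```bash
python3 -c "
from station import job
print(job.hand_in())"
```

```text
the job is handed in; nothing more can be done
None
```

I moved the large baffle plate from the middle rack slot into the tray's guides and held it until it reached the floor. Then I released it, moved the gripper clear and handed the job in at about 13 s. The hand-in gave no verdict.

- **On the floor:** as it touched down, the vertical force went from −2 to +3 N at TCP z 133.1 mm, where I expected about 133. After release its top measured about 141–142 mm, as it should.
- **Position:** the plate's centre is at about (551–552, 190) mm, within about 2 mm of the middle of the guides. It stands upright and in line with them to about 1–2°.
- **Other plates:** the narrow and low plates measured within about 1 mm of where they started.
- **Top view after release:** the arm hid part of the plate, so those values are partial: 39 mm of the 44 mm grip, and y about 192. The scene camera saw the full plate, and the two agree within about 2 mm.

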